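# Jack up the glue-press top and hold it

### The job

Raise the hinged top of the glue press so that I can pull the panel out: slide the lever jack along the bench, saddle first, under the round-nosed lift lug (not the square tabs) until its base pushes firmly against the front of the bed. Pump the handle fully down, let it come all the way up, then press it fully down again. Finish holding the handle down, with only the jack carrying the press top; do not push the top yourself, and leave the other things on the bench where they are.

Things in the scene. Friction and masses are not known exactly. Their poses are not given: they have to be found in the camera images.
- bed: The fixed lower part of the glue press: a wooden slab 240 x 360 x 42 mm (x, y, z) on the bench, with an 18 mm panel lying on it and the hinged top above. Origin at bench level in the middle of its upright front face, which faces the robot (the bed lies on the +x side) and is the stop for the jack's base.
- platen: Hinged top of the press: pale wooden slab 220 x 360 x 24 mm, 1 to 2 kg, underside 60 mm up at rest. Origin at the middle of its front edge, 72 mm above the bench and 15 mm behind the bed's face; x points to the hinge, 220 mm away. It lifts freely and falls back. Two thin square-ended tabs, 145 mm either side of the middle, reach 20 mm in front of the bed's face: not lift points.
- lug: The round-nosed steel lift lug, 44 mm wide, 8 mm thick, clamped stiffly in a track on the front edge of the press top by a small black knob, within 70 mm left or right of the middle; it sticks out 52 mm in front of the bed's front face. Origin and axes as platen, but shifted along its y to the lug's place.
- lug_pad (a point): The lift point: the middle of the lug's round nose on its flat underside, under the small round punch mark on its top; 30 mm in front of the bed's front face and 60 mm above the bench at rest.
- jack: Loose see-saw lever jack, 0.7 kg. Origin at its underside below the pivot; x points to the saddle, z up. Base plate 70 mm wide, 12 thick, from 100 mm behind the origin to 90 mm ahead (nose). Two upright cheek plates over the origin, 60 mm long in x, 12 to 73 mm high, 44 mm wide in y over both: grip across them. With the nose square on the bed's face the saddle is as far out as the lift point.
- saddle_top (a point): Top of the jack's saddle, a low steel dome 32 mm wide on the front end of the lever: 60 mm ahead of the origin in the jack's x and 51 mm above its underside with the handle up; 24 mm higher with the handle fully down. Where it is under the lug there is at first a 9 mm gap.
- handle_pad (a point): Middle of the upper face of the rubber pad (56 mm long in jack x, 42 mm wide) at the rear end of the lever, pressed down to work the jack. Handle up: 136 mm behind the jack's origin and 90 mm above its underside; fully down: 139 mm behind, 34 mm above. The pad slopes 0.2 rad: up to the rear when up, down to the rear when down.
- handle (a joint): Angle of the jack's lever on its pivot (55 mm above the jack's underside): 0 is handle up (saddle low), 0.40 rad is handle fully down on its stop (saddle high). A light spring brings it back up when let go; pressing it down takes about 3 N at the pad unloaded, and up to 10 N with the press top on the saddle.
- plane: A dark wooden hand plane, 180 x 55 x 78 mm, loose on the bench beside the jack or on the other side: bystander. Origin at the centre of its underside, long along x.
- cork_disc: Cork disc, 90 mm across and 22 mm high: bystander. Origin at the centre of its underside.
- wax_block: Block of pale wax, 75 x 60 x 45 mm: bystander. Origin at the centre of its underside.
- candle: White candle on a 100 mm square dark stand, 172 mm tall: bystander. Origin at the centre of its underside.
- glue: White glue bottle, 56 mm across, 130 mm tall: bystander. Origin at the centre of its underside.
- screwdriver: Screwdriver with a wooden handle, lying at the side: bystander. Its x axis runs along it.
- offcut: Wooden offcut, 90 x 35 x 22 mm: bystander. Origin at the centre of its underside.

How it is judged:
By the outcome, as a careful person would: the job done as asked, in the order asked, and still so for the second after the job is handed in, while the arm keeps its last pose, push and grip.
It also fails if it takes over 58 s, if anything falls off the work surface, if the arm or the gripper's body presses on something with over 40 N, if the wrist force passes 120 N, or if a joint passes its speed limit or range.

### The arm

A 6-joint arm with a two-finger parallel gripper is mounted at the origin on the work surface. World frame = base frame: x ahead of the robot, y to its left, z up, the work surface at z = 0. Lengths are in m, angles in rad, forces in N, time in s.
With the tool pointing down it reaches from about 0.325 to 0.9 m from the base axis. Payload 3.5 kg.
Tool frame: the origin (TCP) lies at the very end of the fingers, on their centre line; the grasp point (between the pads) lies 19 mm behind it; z points along the fingers, y is the line along which they close (so a half turn about z gives the same grasp; the last joint's range is limited). The gripper opens to 85 mm and grips with 20 to 120 N. Pads are 22 mm wide; open, the fingers measure 114 mm over their backs; the gripper's body (76 mm by 85 mm) begins 54 mm behind the grasp point. The pads swing forward as they close: fully open they stand 13 mm farther back than shut.
Start: joints at [-0.103, 0.276, -0.026, 1.268, 0, 1.467], TCP at [0.625, -0, 0.231] pointing down, gripper open.
Joint ranges: [-3.12, 3.12], [-0.85, 1.88], [-1.08, 1.24], [-1.95, 2.15], [-1.57, 1.53], [-3.14, 3.14]. Speed limits (rad/s): [2.57, 2.57, 3.14, 3.14, 3.14, 3.14].

### API

Orientations are given as [roll, pitch, yaw] about the fixed x, y, z axes, in that order (R = Rz(yaw) Ry(pitch) Rx(roll)).
In Python, from station import ctrl, camrig, readout, hand_in gives the robot as it stands (ctrl), with the cameras (camrig), the readings (readout) and the job as plain functions.
- The arm moves only by the tool advance, called after "Call:" in YAML: its name, and indented under it one key for each argument. Schema: {"type":"object","properties":{"motion":{"type":"array","items":{"type":"array","items":{"type":"array","items":{"type":"number"},"minItems":5,"maxItems":5},"minItems":1,"maxItems":10},"minItems":1,"maxItems":1},"force":{"type":"number"},"only":{"type":"string"},"quiet":{"type":"boolean"},"lines":{"type":"string"}},"required":["motion"],"additionalProperties":false}. motion is a list that holds a single list of rows (three levels of brackets), with 1 to 10 rows, each of 5 numbers: the finger opening in m, then dx, dy, dz in shares of the most that a row can go, 1 being 62.5 mm, then a turn about the tool's z in units of 0.25 rad; each row shifts and turns the commanded pose from where the row before left it, along the tool's axes as they then stand; what a row does not reach is not made up. A row lasts 1/8 s, in which the tool goes at most 0.0625 m and 0.188 rad, less where a joint would pass 70% of its speed; a pose out of reach is approached as far as the arm can. The fingers move at their own pace and stop on an object; force is the grip in N (left out, the last holds). Time passes only in rows, so rows that do not move let the fingers close. The tool returns the time, the measured TCP pose, the force, the opening and the grip force at its end. only (a regular expression) keeps the lines of the reply that match it, lines (a string "A,B") keeps lines A to B, and quiet returns only ok. Input that does not fit is refused with a message, and nothing moves.
- readout.observe(): the state, without advancing time (a new reading comes with each control period).
- camrig.snapshot(name): name is "scene" or "side" or "wrist"; returns the picture (420x560x3 uint8, red, green, blue); there is no depth.
- camrig.calibration(name): a dict with "mtx" (3x3 intrinsics, pixels), "k1" (the pictures are not rectified: a ray, as slopes to the right and down, at radius r is drawn at 1 + k1 r^2 times it, then the intrinsics apply), "extrinsics" (4x4, takes a point from world to camera coordinates). Camera axes: x right, y up, looking along -z (the intrinsics and any distortion apply to the point x, -y, -z); pixel columns grow to the right and rows downward; lengths in m; the calibration is good to about 2 mm. A picture is of the moment at which its call begins: read the wrist's pose just before it. calibration takes no time and is no camera call; for the wrist camera it gives the pose at the moment of the call.
- hand_in(): hands the job in; it is judged then, once.
The state is a dict: "t": time; "joint_positions": joint angles; "qvel": joint speeds; "effort": joint torques, N m; "position": TCP position; "tcp_rot": TCP orientation; "wrist_force": force on the tool from outside, world axes, zero at the start; "moment": the same for the moment, N m; "width": finger opening in m; "grasp_force": force on a finger pad.
Only numpy, scipy, OpenCV 4.12 (cv2) and the standard library are available. Lean on these libraries where they do the work, as an engineer would, in place of code of your own. Each camera call takes 0.05 s, during which the arm holds its last target. There are 200 camera calls.

## Working session

There is one attempt and no reset: what is moved stays moved. The work goes in short steps, Python scripts to look and compute and a tool call to move; the robot and the scene stay as the last step left them, time stands still between calls to the robot, and variables do not carry over. Pictures are saved under pics/ and viewed, at most 10 in all, crops included, and the job is handed in when it is done.

```bash
ls; mkdir -p pics; python3 - <<'E'
from station import ctrl, camrig, readout, hand_in
import cv2
for n in("scene","side"):
    im=camrig.snapshot(n);cv2.imwrite(f"pics/{n}0.png",im[...,::-1])
    print(camrig.calibration(n))
print(readout.observe())
E
```

```text
pics
station.py
{'mtx': array([[420.9627391 ,   0.        , 279.10840861],
       [  0.        , 420.9627391 , 215.31615318],
       [  0.        ,   0.        ,   1.        ]]), 'k1': -0.09014286196716753, 'extrinsics': array([[ 0.68793589,  0.7257394 , -0.00682218, -0.35746356],
       [-0.56057095,  0.53729451,  0.63013873,  0.24375151],
       [ 0.46098203, -0.42967073,  0.7764526 , -1.5261529 ],
       [ 0.        ,  0.        ,  0.        ,  1.        ]])}
{'mtx': array([[485.9599441 ,   0.        , 275.96658177],
       [  0.        , 485.9599441 , 207.72014605],
       [  0.        ,   0.        ,   1.        ]]), 'k1': -0.11314271356376032, 'extrinsics': array([[-0.90575199, -0.42359606, -0.01340544,  0.47404007],
       [ 0.24900313, -0.55749255,  0.79195928, -0.22302193],
       [-0.34294427,  0.71398069,  0.61042673, -1.43084123],
       [ 0.        ,  0.        ,  0.        ,  1.        ]])}
{'t': 0.1, 'joint_positions': array([-1.03394483e-01,  2.77060139e-01, -2.77486896e-02,  1.26802018e+00,
        1.07980990e-05,  1.46741329e+00]), 'qvel': array([-0.00133312, -0.0008602 ,  0.0033299 , -0.0003842 ,  0.000147  ,
        0.00049464]), 'effort': array([ 8.02060767e-04, -4.46709216e+01,  2.96128178e+01,  8.47860065e-03,
       -4.56193129e-05,  5.66283830e-06]), 'position': array([6.24285010e-01, 7.08423096e-05, 2.30267211e-01]), 'tcp_rot': array([-3.13957194e+00, -2.20511022e-04,  1.57078464e+00]), 'wrist_force': array([ 0.67048391, -0.51642477,  0.26285753]), 'moment': array([ 0.03365585, -0.02651784,  0.0002581 ]), 'grasp_force': 0.0, 'width': 0.0854691965553579}
```

View pics/scene0.png

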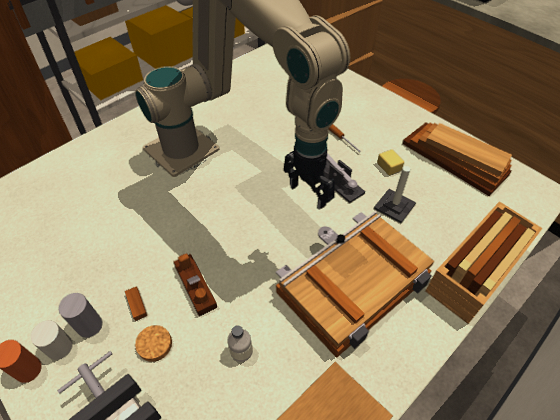

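View pics/side0.png

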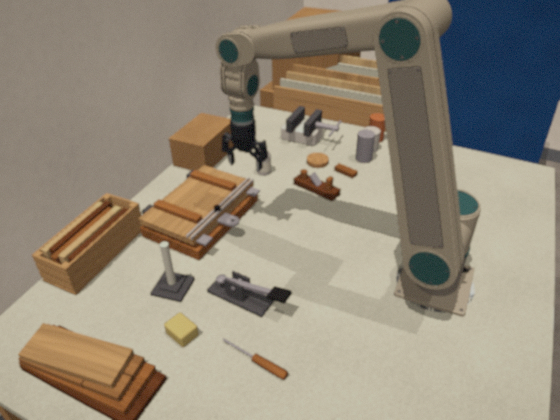

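The scene view shows the press with the lug at about (326,235). The side view shows the jack at about (245,290), with the candle at (172,285) close to its nose. I'll enlarge both.

```bash
cat > h.py <<'E'
import numpy as np,cv2
from station import ctrl, camrig, readout, hand_in
def ray(n,uv,c=None):
    c=c or camrig.calibration(n);K=c["mtx"];E=c["extrinsics"]
    d=np.array([(uv[0]-K[0,2])/K[0,0],(uv[1]-K[1,2])/K[1,1]]);p=d.copy()
    for _ in range(30): p=d/(1+c["k1"]*(p@p))
    v=E[:3,:3].T@np.array([p[0],-p[1],-1]);o=-E[:3,:3].T@E[:3,3]
    return o,v
def atz(n,uv,z,c=None):
    o,v=ray(n,uv,c);return o+v*(z-o[2])/v[2]
def proj(n,P,c=None):
    c=c or camrig.calibration(n);K=c["mtx"];E=c["extrinsics"]
    q=E[:3,:3]@np.array(P)+E[:3,3];p=np.array([q[0],-q[1]])/-q[2];p=p*(1+c["k1"]*(p@p))
    return p*K[0,0]+K[:2,2]
E
python3 - <<'E'
import cv2
a=cv2.imread("pics/side0.png")[170:320,135:310];b=cv2.imread("pics/scene0.png")[150:300,260:435]
cv2.imwrite("pics/c_side.png",cv2.resize(a,None,fx=4,fy=4,interpolation=cv2.INTER_CUBIC))
cv2.imwrite("pics/c_scene.png",cv2.resize(b,None,fx=4,fy=4,interpolation=cv2.INTER_CUBIC))
E
```

```text
(no output)
```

View pics/c_side.png

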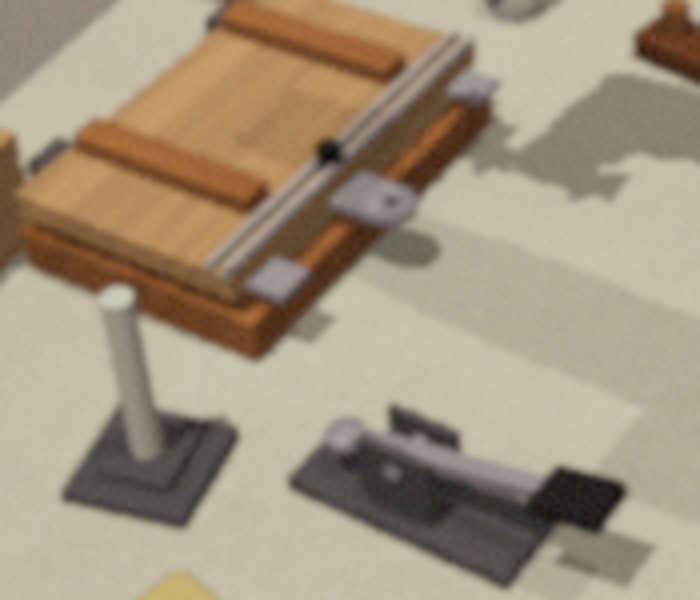

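View pics/c_scene.png

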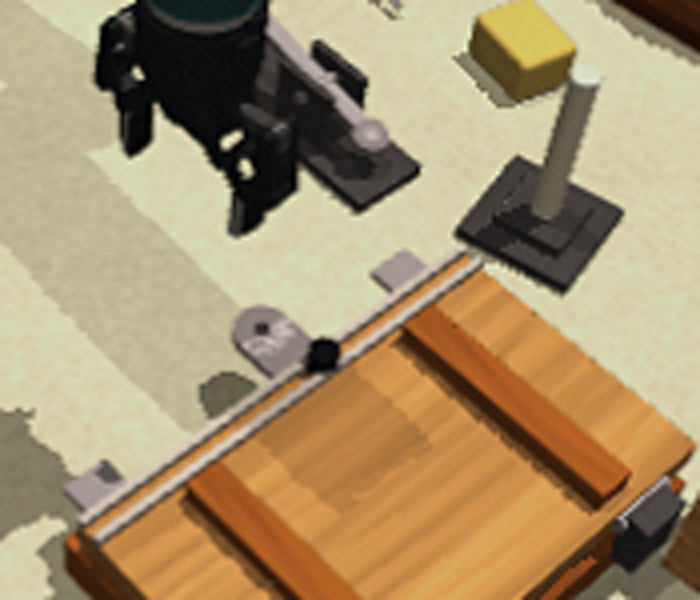

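```bash
python3 - <<'E'
from h import *
S=lambda u,v:("side",(u/4+135-.4,v/4+170-.4));C=lambda u,v:("scene",(u/4+260-.4,v/4+150-.4))
for n,a,z in [("punch",S(391,202),.068),("punch",C(262,328),.068),("bedFR",S(257,357),0),("bedFRtop",S(264,324),.042),("bedFL",S(490,122),0),("bedFLsc",C(70,572),0.0),
 ("platFR",C(480,260),.084),("platFL",C(88,530),.084),("tabR front mid",S(290,292),.0645),("tabR c1",S(308,267),.064),("tabLc",S(497,88),.064),("tabR front",C(388,262),.064),
 ("saddle",S(344,430),.050),("saddle",C(372,132),.050),("pad",S(577,497),.09),("nose R",S(291,487),0),("rear R",S(508,586),0),("nose L",C(358,210),0),("nose R",C(419,176),0),("pad rear L",S(625,490),.095),("pad rearR",S(600,527),.095),("candle near",S(185,525),0),("candle left",S(237,435),0)]:
    print(n,atz(*a,z).round(4))
for nm in [(S(391,202),C(262,328)),(S(344,430),C(372,132))]:
    (o1,v1),(o2,v2)=ray(*nm[0]),ray(*nm[1])
    A=np.c_[v1,-v2];s=np.linalg.lstsq(A,o2-o1,rcond=None)[0];print("tri",o1+v1*s[0],o2+v2*s[1])
E
```

```text
punch [0.6506 0.059  0.068 ]
punch [0.6497 0.058  0.068 ]
bedFR [0.6979 0.201  0.    ]
bedFRtop [0.6848 0.203  0.042 ]
bedFL [ 0.6696 -0.1507  0.    ]
bedFLsc [ 0.6698 -0.15    0.    ]
platFR [0.7251 0.2082 0.084 ]
platFL [ 0.6897 -0.1516  0.084 ]
tabR front mid [0.6705 0.1835 0.0645]
tabR c1 [0.6733 0.152  0.064 ]
tabLc [ 0.6456 -0.122   0.064 ]
tabR front [0.6712 0.1727 0.064 ]
saddle [0.5666 0.2822 0.05  ]
saddle [0.5698 0.2772 0.05  ]
pad [0.3714 0.3041 0.09  ]
nose R [0.6013 0.3084 0.    ]
rear R [0.4153 0.3251 0.    ]
nose L [0.5919 0.2434 0.    ]
nose R [0.6026 0.3081 0.    ]
pad rear L [0.343  0.2894 0.095 ]
pad rearR [0.3448 0.3257 0.095 ]
candle near [0.6518 0.3725 0.    ]
candle left [0.6662 0.2801 0.    ]
tri [0.65066288 0.05877821 0.06783483] [0.64964422 0.05809221 0.06787958]
tri [0.56828508 0.27973251 0.04698435] [0.56822318 0.27969094 0.04698284]
```

Cross-checks hold: the punch mark triangulates to z=0.068, and saddle to pad is 198 mm against 196. That puts the jack origin at about (.508,.285) with yaw -0.115, and the lug pad at about (.650,.0585). I'll start the gripper turn and check which way joint 6 goes.

The manual's scale: shifts go in shares of 62.5 mm and turns go in units of 0.25 rad. Converting my numbers, 0.05 m is 0.8, 0.18 rad is 0.72.

Call:
advance:
  motion:
    - [[0.085,0.8,0,0,0.72],[0.085,0.8,0,0,0.72],[0.085,0.8,0,0,0.72]]
  force: 40

```text
t: 0.48
position: [0.651, 0.1472, 0.2309]
tcp_rot: [-3.141, 0.001, 1.025]
wrist_force: [0.4, -0.6, -1.2]
width: 0.085
grasp_force: 0.0
```

```bash
python3 -c "
from station import ctrl, camrig, readout, hand_in
o=readout.observe();print(o['joint_positions'],o['tcp_rot'])"
```

```text
[ 1.25678513e-01  3.52732536e-01  7.62894282e-02  1.29559326e+00
 -9.21021452e-05  2.24269243e+00] [-3.14067948e+00  8.43970993e-04  1.02457918e+00]
```

Scaled: -0.185 rad is -0.74.

Call:
advance:
  motion:
    - [[0.085,0,0,0,-0.74],[0.085,0,0,0,-0.74],[0.085,0,0,0,-0.74],[0.085,0,0,0,-0.74],[0.085,0,0,0,-0.74],[0.085,0,0,0,-0.74],[0.085,0,0,0,-0.74],[0.085,0,0,0,-0.74],[0.085,0,0,0,-0.74],[0.085,0,0,0,-0.74]]

```text
t: 1.72
position: [0.6511, 0.1459, 0.2305]
tcp_rot: [-3.141, -0.001, 2.887]
wrist_force: [0.0, 0.6, -0.1]
width: 0.0851
grasp_force: 0.0
```

```bash
python3 - <<'E'
from h import *
o=readout.observe();y=-.115;d=np.array([.508,.2845])-o['position'][:2]
t=o['tcp_rot'][2];print(t,d,"tool",d@[np.cos(t),np.sin(t)],d@[np.sin(t),-np.cos(t)],"turn",-(np.pi-.115-t))
E
```

```text
2.88692738679552 [-0.14308822  0.13859486] tool 0.17338831065496738 0.09807785527493823 turn -0.13966526679427282
```

Scaled: 0.0433 m is 0.6928, 0.0245 m is 0.392, -0.14 rad is -0.56.

Call:
advance:
  motion:
    - [[0.085,0.6928,0.392,0,0],[0.085,0.6928,0.392,0,0],[0.085,0.6928,0.392,0,0],[0.085,0.6928,0.392,0,0],[0.085,0,0,0,-0.56],[0.085,0,0,0,0]]

```text
t: 2.48
position: [0.5087, 0.2857, 0.2309]
tcp_rot: [-3.141, -0.001, 3.02]
wrist_force: [0.9, -0.5, 0.8]
width: 0.0851
grasp_force: 0.0
```

```bash
python3 - <<'E'
from h import *
print(readout.observe()['position'],readout.observe()['tcp_rot'])
im=camrig.snapshot("wrist");c=camrig.calibration("wrist")
import pickle;pickle.dump(c,open("w1.pkl","wb"))
cv2.imwrite("pics/w1.png",im[...,::-1])
X=np.array([.508,.2845]);a=-.115;R=np.array([[np.cos(a),-np.sin(a)],[np.sin(a),np.cos(a)]])
for n,p in dict(saddle=(.06,0,.051),noseL=(.09,.035,.012),noseR=(.09,-.035,.012),rearL=(-.1,.035,.012),pad=(-.136,0,.09),ch=(.03,.022,.073),ch2=(.03,-.022,.073),ch3=(-.03,.022,.073)).items(): print(n,proj("wrist",[*(X+R@p[:2]),p[2]],c).round(0))
E
```

```text
[0.50870193 0.28566555 0.23088841] [-3.14108112e+00 -6.63504295e-04  3.02042765e+00]
saddle [276. 235.]
noseL [303. 245.]
noseR [250. 245.]
rearL [306.  92.]
pad [274.  40.]
ch [296. 217.]
ch2 [255. 218.]
ch3 [297. 161.]
```

View pics/w1.png

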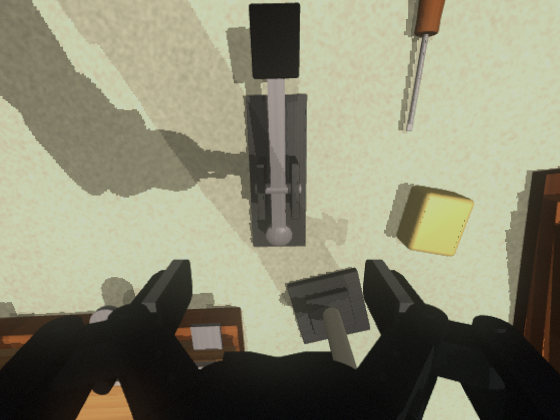

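The wrist view shows the saddle at (279,235) and the nose corners at (304,246) and (253,247). My model predicted all three within 3 px, so I'll trim slightly, descend and grip.

Scaled: 0.048 m is 0.768, 0.046 m is 0.736, -0.015 rad is -0.06.

Call:
advance:
  motion:
    - [[0.085,0,0.016,0.768,-0.06],[0.085,0,0,0.768,0],[0.085,0,0,0.768,0],[0.085,0,0,0.736,0],[0.03,0,0,0,0],[0.03,0,0,0,0],[0.03,0,0,0,0],[0.03,0,0,0,0]]
  force: 50

```text
t: 3.52
position: [0.5118, 0.2866, 0.0437]
tcp_rot: [3.14, 0.004, 3.035]
wrist_force: [0.0, -2.8, 3.7]
width: 0.0432
grasp_force: 54.5
```

Scaled: -0.0269 m is -0.4304, -0.0098 m is -0.1568, -0.022 rad is -0.088.

Call:
advance:
  motion:
    - [[0.03,-0.1568,-0.4304,0,0],[0.03,-0.1568,-0.4304,0,0],[0.03,-0.1568,-0.4304,0,0],[0.03,-0.1568,-0.4304,0,0],[0.03,-0.1568,-0.4304,0,0],[0.03,-0.1568,-0.4304,0,0],[0.03,-0.1568,-0.4304,0,0],[0.03,-0.1568,-0.4304,0,-0.088],[0.03,0,0,0,0]]

```text
t: 4.65
position: [0.5679, 0.0621, 0.0438]
tcp_rot: [-3.139, 0.006, 3.056]
wrist_force: [1.0, -6.5, 6.6]
width: 0.0432
grasp_force: 55.0
```

```bash
python3 - <<'E'
from h import *
print(readout.observe()['tcp_rot'])
for n,(r,c) in dict(scene=((150,300),(260,435)),side=((170,320),(135,310))).items():
    im=camrig.snapshot(n)[...,::-1]
    cv2.imwrite(f"pics/{n}1.png",im)
    globals()[n]=im
P=[cv2.resize(scene[195:285,275:375],None,fx=4,fy=6*2/3,interpolation=cv2.INTER_CUBIC),cv2.resize(side[190:280,180:280],None,fx=4,fy=4,interpolation=cv2.INTER_CUBIC)]
cv2.imwrite("pics/j1.png",np.hstack(P))
E
```

```text
[-3.13943613  0.00599215  3.0558811 ]
```

View pics/j1.png

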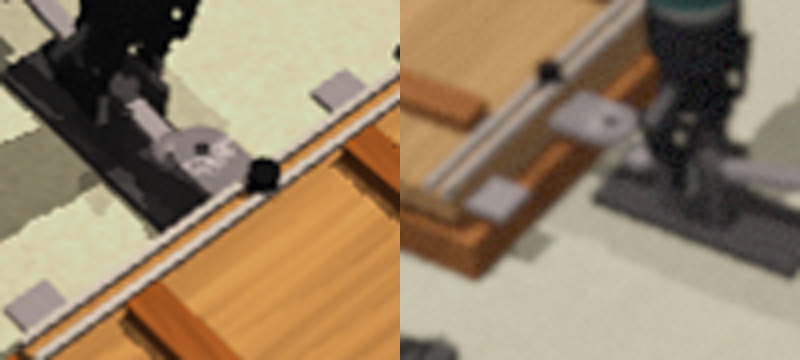

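```bash
python3 - <<'E'
from h import *
S=lambda u,v:("side",((u-400)/4+180-.4,v/4+190-.4));C=lambda u,v:("scene",(u/4+275-.4,v/4+195-.4))
for n,a,z in [("punch",S(612,121),.068),("punch",C(202,149),.068),("noseL",C(163,236),0),("baseL rear",C(5,78),0),("noseR",S(597,198),0),("rearR",S(790,276),0),("bedFRtop",S(487,244),.042),("bedFR",S(480,280),0)]:
    print(n,atz(*a,z).round(4))
o=readout.observe();t=o['tcp_rot'][2]-np.pi
R=np.array([[np.cos(t),-np.sin(t)],[np.sin(t),np.cos(t)]])
for off in(-.003,): 
    O=o['position'][:2]+R@[off,0]
    print("model",t,[(O+R@p).round(4) for p in((.09,-.035),(.09,.035),(-.1,.035),(.06,0))])
    for n in("scene","side"): print(n,[proj(n,[*(O+R@p[:2]),p[2]]).round(1) for p in((.09,-.035,0),(.09,.035,0),(.06,0,.05))])
# bed face lines from the first pictures, bottom+top edges
E
```

```text
punch [0.6504 0.0575 0.068 ]
punch [0.6503 0.0574 0.068 ]
noseL [0.6537 0.0194 0.    ]
baseL rear [0.4645 0.0381 0.    ]
noseR [0.6578 0.0793 0.    ]
rearR [0.4736 0.0979 0.    ]
bedFRtop [0.6826 0.202  0.042 ]
bedFR [0.6939 0.2029 0.    ]
model -0.08520757470020612 [array([0.6516, 0.0199]), array([0.6576, 0.0897]), array([0.4683, 0.1058]), array([0.6247, 0.0573])]
scene [array([315. , 253.1]), array([332.4, 240.9]), array([318.1, 230.5])]
side [array([239.1, 229. ]), array([227.4, 241. ]), array([239.9, 226.2])]
```

Call:
advance:
  motion:
    - [[0.03,-0.128,0.024,0,0],[0.03,-0.128,0.024,0,0],[0.03,-0.096,0,0,0],[0.03,0,0,0,0]]

```text
t: 5.25
position: [0.5831, 0.0657, 0.0436]
tcp_rot: [-3.141, -0.007, 3.058]
wrist_force: [-13.4, -2.7, 19.8]
width: 0.0435
grasp_force: 56.7
```

Call:
advance:
  motion:
    - [[0.03,-0.048,0,0,0],[0.03,-0.048,0,0,0],[0.03,0,0,0,0]]

```text
t: 5.62
position: [0.5879, 0.0658, 0.0436]
tcp_rot: [-3.142, -0.009, 3.058]
wrist_force: [-15.9, -0.5, 21.8]
width: 0.0429
grasp_force: 56.9
```

Scaled: -0.002 m is -0.032.

Call:
advance:
  motion:
    - [[0.03,0,0,-0.032,0],[0.03,0,0,0,0]]

```text
t: 5.88
position: [0.5913, 0.0657, 0.0436]
tcp_rot: [3.141, -0.003, 3.058]
wrist_force: [-5.7, 1.0, 5.9]
width: 0.0438
grasp_force: 55.0
```

Call:
advance:
  motion:
    - [[0.03,-0.048,-0.016,0,0],[0.03,0,0,0,0]]

```text
t: 6.12
position: [0.5934, 0.0648, 0.0436]
tcp_rot: [3.14, -0.005, 3.059]
wrist_force: [-9.1, 2.4, 8.6]
width: 0.0431
grasp_force: 55.3
```

Call:
advance:
  motion:
    - [[0.03,-0.048,-0.016,0,0],[0.03,0,0,0,0]]

```text
t: 6.38
position: [0.5934, 0.0648, 0.0436]
tcp_rot: [3.138, -0.011, 3.06]
wrist_force: [-14.6, 5.7, 14.9]
width: 0.0433
grasp_force: 56.1
```

Contact: the TCP stalled at x=.5934, matching the expected face position (.650+.030). Next, push firmly to seat it square.

Call:
advance:
  motion:
    - [[0.03,-0.048,0.016,-0.016,0],[0.03,-0.048,0,0,0],[0.03,0,0,0,0],[0.03,0,0,0,0]]

```text
t: 6.88
position: [0.5933, 0.0647, 0.0435]
tcp_rot: [3.141, -0.022, 3.06]
wrist_force: [-25.5, 2.2, 21.1]
width: 0.0433
grasp_force: 57.0
```

```bash
python3 - <<'E'
from h import *
print(readout.observe()['tcp_rot'])
im=camrig.snapshot("scene")[...,::-1];s=camrig.snapshot("side")[...,::-1]
f=lambda a:cv2.resize(a,None,fx=5,fy=5,interpolation=cv2.INTER_CUBIC)
cv2.imwrite("pics/j2.png",np.hstack([f(im[205:285,280:360]),f(s[190:270,195:275])]))
E
```

```text
[ 3.14060254 -0.02192596  3.06030755]
```

View pics/j2.png

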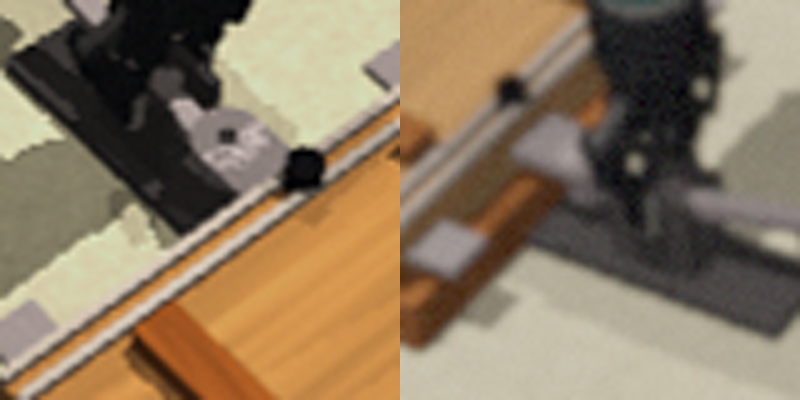

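The jack's nose is on the bed face and the saddle sits under the lug nose, with punch mark at (228,135) in the left crop on the jack's centreline. Next I'll ease off, open and rise.

Scaled: 0.004 m is 0.064, -0.002 m is -0.032.

Call:
advance:
  motion:
    - [[0.03,0.064,0,-0.032,0],[0.03,0,0,0,0],[0.085,0,0,0,0],[0.085,0,0,0,0],[0.085,0,0,0,0],[0.085,0,0,0,0]]

```text
t: 7.72
position: [0.6017, 0.063, 0.0467]
tcp_rot: [3.142, 0.001, 3.058]
wrist_force: [-0.2, 0.1, 0.2]
width: 0.0846
grasp_force: 0.0
```

Call:
advance:
  motion:
    - [[0.085,0,0,-0.64,0],[0.085,0,0,-0.8,0],[0.085,0,0,-0.8,0],[0,0.8,0,0,0],[0,0.8,0,0,0],[0,0.64,0,0,0],[0,0,0,0,0],[0,0,0,0,0],[0,0,0,0,0]]

```text
t: 8.85
position: [0.4629, 0.0746, 0.1867]
tcp_rot: [3.141, 0.001, 3.057]
wrist_force: [-0.0, 0.4, -0.9]
width: 0.0001
grasp_force: 0.0
```

```bash
python3 - <<'E'
from h import *
o=readout.observe();t=o['tcp_rot'][2];a=t-np.pi
print(o['position'],o['tcp_rot'])
im=camrig.snapshot("wrist");c=camrig.calibration("wrist");cv2.imwrite("pics/w2.png",im[...,::-1])
O=np.array([.5903,.065]);R=np.array([[np.cos(a),-np.sin(a)],[np.sin(a),np.cos(a)]])
for n,p in dict(saddle=(.06,0,.051),noseL=(.09,.035,.012),noseR=(.09,-.035,.012),rearL=(-.1,.035,.012),rearR=(-.1,-.035,.012),pad=(-.136,0,.09)).items(): print(n,(O+R@p[:2]).round(4),proj("wrist",[*(O+R@p[:2]),p[2]],c).round(0))
print("punch",proj("wrist",[.6503,.0575,.068],c))
E
```

```text
[0.46294117 0.07460792 0.18668986] [3.14144733e+00 1.44998835e-03 3.05742589e+00]
saddle [0.6501 0.06  ] [277. 353.]
noseL [0.6829 0.0923] [304. 349.]
noseR [0.677  0.0226] [251. 349.]
rearL [0.4936 0.1083] [308. 212.]
rearR [0.4877 0.0385] [246. 211.]
pad [0.4548 0.0764] [278. 200.]
punch [275.13382852 365.51278898]
```

View pics/w2.png

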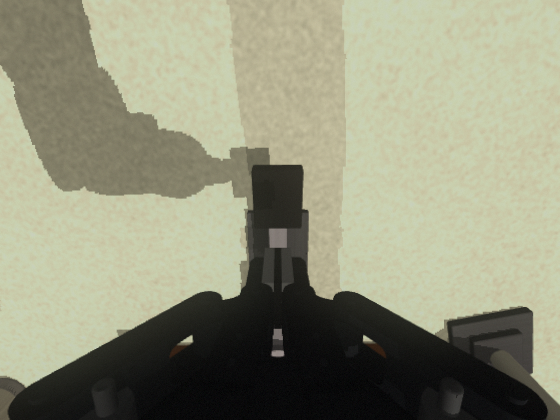

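Call:
advance:
  motion:
    - [[0,0.16,0.016,0.48,0],[0,0,0,0.64,0],[0,0,0,0.24,0],[0,0,0,0.16,0],[0,0,0,0.16,0],[0,0,0,0.16,0],[0,0,0,0,0]]

```text
t: 9.78
position: [0.4517, 0.0766, 0.0712]
tcp_rot: [-3.142, 0.0, 3.058]
wrist_force: [-1.5, -0.0, 1.5]
width: 0.0001
grasp_force: 0.8
```

Call:
advance:
  motion:
    - [[0,0,0,0.16,0],[0,0,0,0.16,0],[0,0,0,0.16,0],[0,0,0,0.096,0],[0,0,0,0,0],[0,0,0,0,0]]

```text
t: 10.52
position: [0.4534, 0.0766, 0.0364]
tcp_rot: [3.141, 0.003, 3.058]
wrist_force: [-0.5, 0.4, 6.4]
width: 0.0002
grasp_force: 3.2
```

Scaled: 0.002 m is 0.032.

Call:
advance:
  motion:
    - [[0,0,0,0.032,0],[0,0,0,0.032,0],[0,0,0,0,0],[0,0,0,0,0]]

```text
t: 11.02
position: [0.4538, 0.0766, 0.0341]
tcp_rot: [3.141, 0.004, 3.058]
wrist_force: [-4.7, -0.4, 21.3]
width: -0.0001
grasp_force: 10.5
```

```bash
python3 - <<'E'
from h import *
o=readout.observe();print(o['position'],o['wrist_force'])
im=camrig.snapshot("scene")[...,::-1];s=camrig.snapshot("side")[...,::-1]
f=lambda a:cv2.resize(a,None,fx=4,fy=4,interpolation=cv2.INTER_CUBIC)
cv2.imwrite("pics/j3.png",np.hstack([f(im[195:285,270:370]),f(s[180:270,195:295])]))
E
```

```text
[0.45376914 0.07657327 0.0341036 ] [-4.74883843 -0.43111353 21.3188556 ]
```

View pics/j3.png

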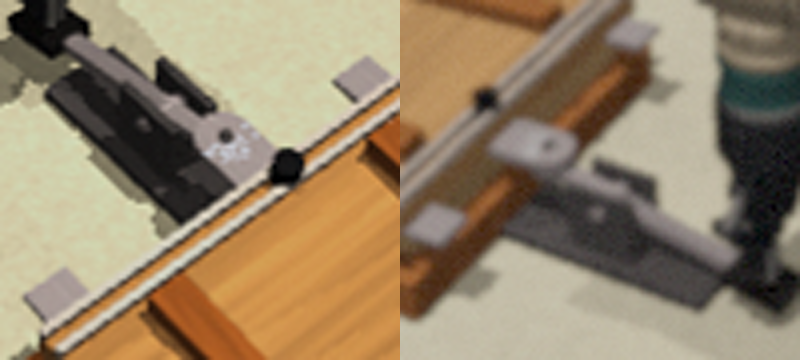

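The pad is at z=.034 with a stiff 21 N, so the handle is on its stop. The picture shows the lug (225,135 in the left crop) raised on the saddle. Now let it come all the way up, then press again.

Scaled: -0.02 m is -0.32, -0.015 m is -0.24.

Call:
advance:
  motion:
    - [[0,0,0,-0.16,0],[0,0,0,-0.24,0],[0,0,0,-0.32,0],[0,0,0,-0.32,0],[0,0,0,-0.32,0],[0,0,0,0,0],[0,0,0,0,0],[0,0,0,0,0],[0,0,0,0,0]]

```text
t: 12.25
position: [0.4508, 0.0765, 0.1155]
tcp_rot: [-3.141, -0.002, 3.058]
wrist_force: [0.1, 0.9, 0.1]
width: -0.0
grasp_force: 0.0
```

Call:
advance:
  motion:
    - [[0,0,0,0.24,0],[0,0,0,0.24,0],[0,0,0,0.24,0],[0,0,0,0.16,0],[0,0,0,0.16,0],[0,0,0,0.16,0],[0,0,0,0.096,0],[0,0,0,0.064,0],[0,0,0,0,0],[0,0,0,0,0]]

```text
t: 13.5
position: [0.4516, 0.0766, 0.0333]
tcp_rot: [-3.141, -0.0, 3.058]
wrist_force: [-8.3, -0.5, 24.0]
width: -0.0001
grasp_force: 12.6
```

```bash
python3 - <<'E'
from h import *
o=readout.observe();print(o['position'],o['wrist_force'])
im=camrig.snapshot("scene")[...,::-1];s=camrig.snapshot("side")[...,::-1]
f=lambda a:cv2.resize(a,None,fx=4,fy=4,interpolation=cv2.INTER_CUBIC)
cv2.imwrite("pics/j4.png",np.hstack([f(im[195:285,270:370]),f(s[180:270,195:295])]))
E
```

```text
[0.45158495 0.07655279 0.03326701] [-8.29218214 -0.47392654 24.03802781]
```

View pics/j4.png

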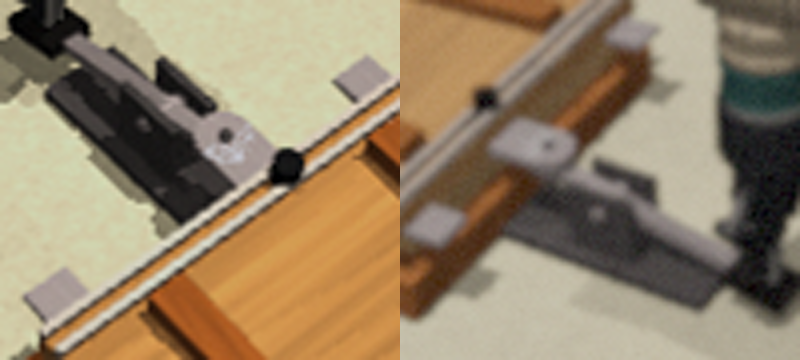

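This view matches the first full stroke: the lug is raised on the saddle at (225,135), the nose is still at the bed, and the handle is held on its stop at 24 N. Handing in.

Call:
advance:
  motion:
    - [[0,0,0,0,0],[0,0,0,0,0],[0,0,0,0,0],[0,0,0,0,0]]

```text
t: 14.1
position: [0.4516, 0.0765, 0.0333]
tcp_rot: [-3.141, -0.0, 3.058]
wrist_force: [-8.5, -0.3, 23.2]
width: 0.0002
grasp_force: 12.5
```

```bash
python3 -c "
from station import ctrl, camrig, readout, hand_in
print(hand_in())"
```

```text
the job is handed in; nothing more can be done
None
```

The jack is under the round-nosed lug with its base firm against the bed; I pumped the handle down, let it fully up, and handed in at 14.1 s with it held down again and the press top raised on the jack alone (no verdict was shown).

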